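Clip a fresh water filter cartridge into the steam iron's feed bracket

TASK

Take the fresh white-and-blue filter cartridge from its cradle and snap it sideways, from above, into both spring clips of the white bracket, its brass nozzle pointing at the blue socket but still outside it, pressing down with no more than about 20 N. Then slide it along in the clips, nozzle into the socket, until you feel it meet the seal hidden inside; keep pushing with about 10 N (never more than 15) for half a second to seat it, and let go, leaving it there. Leave the brown used cartridge and everything else where they stand.

Things in the scene. Friction and masses are not known exactly. Their poses are not given: they have to be found in the camera images.
- fresh_center (a point): Centre of the fresh cartridge: white barrel with blue ends, a cylinder of diameter 26, length 190 mm, with a brass nozzle (diameter 13, 46 mm long) on one end; 0.08 to 0.17 kg. Point on the axis, halfway along the barrel; x runs along the axis to the nozzle (barrel's end at x = +95, nozzle tip at +141 mm). It starts level in a wooden cradle, axis 45 mm above the table.
- cradle_a: Wooden cradle of the fresh cartridge, fixed, origin under its centre, x along the cartridge. Base plate 150 x 60 x 8 mm; V rests 14 mm wide carry the barrel 58 mm either side of the centre, so its middle is free to be grasped from above, fingers either side.
- used_center (a point): Centre of the used cartridge, not to be moved: same size, brown barrel with grey ends, in a like cradle. The two cradles stand side by side and may be swapped.
- clips_mid (a point): Midway between the two clips of the fixed, level bracket, on the axis of a clipped-in barrel: 55 mm above the table; x along the clips' axis to the socket, z up. White base plate 10 mm thick, 90 mm wide; free space between the clips down to it. A barrel centred at x = -22 mm is held by both clips with its nozzle 6 mm clear of the socket. Slid along in the clips it drags at 1 to 6 N.
- clip_rear (a point): Barrel axis in the clip farther from the socket (61 mm behind the midpoint); frame as there. C-shaped steel spring clip 12 mm wide along x. Its two sprung jaws lean in to a mouth 19 mm wide, 9 mm above the axis, then flare out to 18 mm above it, 40 mm wide over all. Below is a rigid V floor.
- clip_front (a point): The same on the clip nearer the socket (61 mm ahead of the midpoint). The barrel meets the jaws with its axis about 18 mm above this point, needs some 8 to 20 N down in all to pass both mouths, snaps through when its axis is less than 9 mm above, and then lies on the V floors, held by the jaws.
- socket (a point): Centre of the inlet socket's mouth, 125 mm ahead of the midpoint; frame as there. Rigid blue block 50 mm wide, 58 mm long, its top 28 mm above the axis, with a bore 18 mm in diameter on the axis. Inside is a springy, damped seal (6 N/mm; meet it slowly, about 10 mm/s) for the nozzle tip, 6 to 38 mm in from the mouth: it differs each time and cannot be seen.
- fresh: The fresh cartridge itself, same frame and origin as its centre point.
- bracket: The fixed white bracket with both clips; origin on the table under the midpoint of the clips, x to the socket.
- inlet: The blue inlet socket with the seal inside, fixed at the end of the bracket; origin on the table under its mouth.
- iron: Steam iron standing flat on a black rest at the back of the table, about 190 x 110 x 135 mm. A bystander, not to be moved; origin at the centre of its underside.
- spray: Clear spray bottle with a red cap, 68 mm across, 190 mm high. A bystander, not to be moved; origin at the centre of its underside.
- lint_roller: White lint roller standing on end, 60 mm across, 175 mm high. A bystander, not to be moved; origin at the centre of its underside.
- spool: Green thread spool, 40 mm across, 55 mm high. A bystander, not to be moved; origin at the centre of its underside.
- brush: Clothes brush lying on the table. A bystander, not to be moved; origin at the centre of its underside.
- tin: Round tin with a yellow label, 60 mm across, 70 mm high. A bystander, not to be moved; origin at the centre of its underside.
Mind the look-alikes: they are no part of the job. There is more than one size of the fresh; the job needs the largest.

How it is judged (in metres and radians):
On the way, in this order (a step that is already met when the one before it is completed fails the run):
1. the fresh cartridge is snapped into both clips with its nozzle still outside the socket (z of fresh_center in the frame of clips_mid between -0.003 and 0.003 m and y of fresh_center in the frame of clips_mid between -0.003 and 0.003 m and angle between the x axis of fresh_center and the x axis of clips_mid, either way round below 0.04 rad and x of fresh_center in the frame of clips_mid between -0.04 and -0.015 m), for 0.2 s.
2. clipped in, with its nozzle in the socket, it is pushed against the seal with at least 5 N (z of fresh_center in the frame of clips_mid between -0.003 and 0.003 m and y of fresh_center in the frame of clips_mid between -0.003 and 0.003 m and angle between the x axis of fresh_center and the x axis of clips_mid, either way round below 0.04 rad and x of fresh_center in the frame of clips_mid above -0.013 m and contact force between fresh and inlet above 5 N), for 0.25 s.
At the end, for the whole second after the job is handed in: The fresh cartridge lies in both clips (axis within 3 mm of the clips' axis in height and sideways and within 0.04 rad of its direction), its nozzle in the socket and still bearing on the seal (over 0.3 N), at rest and released (z of fresh_center in the frame of clips_mid between -0.003 and 0.003 m and y of fresh_center in the frame of clips_mid between -0.003 and 0.003 m and angle between the x axis of fresh_center and the x axis of clips_mid, either way round below 0.04 rad and x of fresh_center in the frame of clips_mid between -0.013 and 0.029 m and contact force between fresh and inlet above 0.3 N and linear speed of fresh below 0.01 m/s); the robot touches nothing.
It fails at once if the bracket, its clips included, takes more than 50 N in all from the cartridge (once clipped in, the clips' own squeeze makes up 13 to 18 N of this sum) or 30 N from the robot (contact force between fresh and bracket above 50 N or contact force between the arm and bracket above 30 N).
It fails at once if the cartridge presses on the socket or its seal with more than 18 N (contact force between fresh and inlet above 18 N).
It fails at once if the used cartridge is moved by more than 10 mm (distance of used_center from where it was at the start of the episode above 0.01 m).
It fails at once if the iron, spray bottle, lint roller, spool, brush or tin is moved by more than 30 mm (distance of any of iron, spray, lint_roller, spool, brush, tin from where it was at the start of the episode above 0.03 m).
It also fails if it takes over 58 s, if anything falls off the work surface, if the arm or the gripper's body presses on something with over 40 N, if the wrist force passes 120 N, or if a joint passes its speed limit or range.

ROBOT

A 7-joint arm with a two-finger parallel gripper is mounted at the origin on the work surface. World frame = base frame: x ahead of the robot, y to its left, z up, the work surface at z = 0. Lengths are in mm, angles in rad, forces in N, time in s.
With the tool pointing down it reaches from about 425 to 1025 mm from the base axis. Payload 9.4 kg.
Tool frame: the origin (TCP) lies between the finger pads; the fingertips stand 8 mm ahead of it and the grasp point (between the pads) lies 11 mm behind it; z points along the fingers, y is the line along which they close (so a half turn about z gives the same grasp; the last joint's range is limited). The gripper opens to 93 mm and grips with 3 to 60 N. Pads are 15 mm wide; open, the fingers measure 128 mm over their backs; the gripper's body (75 mm by 188 mm) begins 65 mm behind the grasp point.
Start: joints at [1.095, 0.599, -0.003, 1.599, 0.002, 0.943, -0.08], TCP at [281.517, -668.111, 226.618] pointing down, gripper open.
Joint ranges: [-2.57, 2.57], [-0.35, 1.97], [-1.29, 1.29], [0.11, 2.56], [-1.05, 4.19], [0.11, 1.86], [-2.63, 2.63]. Speed limits (rad/s): [2.22, 2.22, 3.01, 3.01, 3.14, 3.14, 3.14].

INTERFACE

Orientations are given as [roll, pitch, yaw] about the fixed x, y, z axes, in that order (R = Rz(yaw) Ry(pitch) Rx(roll)).
In Python, from bench import state, camera, camera_params, finish_job, find_in gives the robot as it stands.
- The arm moves only by the tool carry_out, never from a script. Its argument "moves" is a list of rows, each an object with "jaw": the gripper command: -1 is shut, 1 is fully open, values between are in proportion; "dp": the shift along the tool's x, y, z in mm, a list of three; "roll": the turn about the tool's z in rad. A call has 1 to 10 rows; each row shifts and turns the commanded pose from where the row before left it, along the tool's axes as they then stand; what a row does not reach is not made up. A row lasts 1/12 s, in which the tool goes at most 41.7 mm and 7.16 degrees, less where a joint would pass 70% of its speed; a pose out of reach is approached as far as the arm can. A call is refused whole if a number of a shift passes 41.7 or a number of a turn 0.125, either way. A call with a gripper value outside its range is refused whole. The fingers move at their own pace and stop on an object; the grip force is fixed at half the most. Time passes only in rows, so rows that do not move let the fingers close. It gives the time, the measured TCP pose, the force, the opening and the grip force at its end, in the units of the state.
- state(): the state, without advancing time (a new reading comes with each control period).
- camera(name): name is "scene" or "top" or "wrist"; returns the picture (400x640x3 uint8, red, green, blue); there is no depth.
- camera_params(name): a dict with "fx", "fy", "cx", "cy" (pixels), "origin" and "orientation" of the camera in the world; the wrist camera has in their place "tool_from_camera" (4x4, takes a point from camera to tool coordinates, whose origin is the TCP and whose axes are the flange's). Camera axes: x right, y down, z forward; pixel columns grow to the right and rows downward; lengths in mm; the calibration is good to about 2 mm. A picture is of the moment at which its call begins: read the wrist's pose just before it. camera_params takes no time and is no camera call.
- finish_job(): hands the job in; it is judged then, once.
Trained networks look in the newest picture that a camera, given by its name, has taken for a name from the list of things; names that differ only in an ending like _2 or _b are one class to them, and where a whole thing is asked for, a point or a joint stands for the part that bears it (a point fixed in the world has none). Each returns a list of dicts, best first, with "p" (0 to 1); they miss things now and then, are a little off and sometimes report something else, mostly with a low value. They report only what shows in the picture. A call takes as long as a camera call. They do not tell look-alikes from the thing itself.
- find_in(camera, query): "extent" ([centre column, centre row, width, height] in pixels, round what is visible of it).
The state is a dict: "t": time; "q": joint angles; "qvel": joint speeds; "joint_efforts": joint torques, N m; "tcp_pos": TCP position; "orientation": TCP orientation; "force": force on the tool from outside, world axes, zero at the start; "torque": the same for the moment, N m; "finger_gap": finger opening in mm; "finger_force": force on a finger pad.
Only numpy, scipy, OpenCV 4.12 (cv2) and the standard library are available. Lean on these libraries where they do the work, as an engineer would, in place of code of your own. Each camera call takes 0.05 s, during which the arm holds its last target. There are 200 camera calls.

## Working session

There is one attempt and no reset: what is moved stays moved. The work goes in short steps, Python scripts to look and compute and a tool call to move; the robot and the scene stay as the last step left them, time stands still between calls to the robot, and variables do not carry over. Pictures are saved under pics/ and viewed, at most 10 in all, crops included, and the job is handed in when it is done.

Besides the shell and the picture viewer there is one more tool, called after "Emit:" as name(argument=value, ...), one argument or row to a line, values as JSON. carry_out: Moves the arm, as the interface text tells. Its arguments: {"type":"object","properties":{"moves":{"type":"array"}},"required":["moves"]}

```bash
mkdir -p pics; python3 - <<'E'
from bench import *
import cv2
s=state();print({k:s[k] for k in('t','tcp_pos','orientation','finger_gap','force')})
for c in('scene','top'):
    im=camera(c);cv2.imwrite(f'pics/{c}0.png',im[:,:,::-1]);print(c,camera_params(c))
    for q in('fresh','used_center','cradle_a','bracket','inlet','clip_rear','clip_front'):
        print(q,[([round(float(v)) for v in d['extent']],round(d['p'],2)) for d in find_in(c,q)][:4])
print(camera_params('wrist'))
E
```

```text
{'t': 0.0, 'tcp_pos': array([ 281.30060243, -667.68985455,  225.7122281 ]), 'orientation': array([-3.13998407e+00,  1.72872446e-04,  3.98828602e-01]), 'finger_gap': 92.76832802584836, 'force': array([-0.72932776, -0.27465905,  0.13787789])}
scene {'fx': 413.31810393784093, 'fy': 413.31810393784093, 'cx': 312.332228776068, 'cy': 192.58609898886158, 'origin': array([1489.68227932,  125.92710113, 1161.42682514]), 'orientation': array([-2.43975623,  0.00862994,  1.67316415])}
fresh [([226, 260, 20, 46], 0.79), ([237, 204, 71, 13], 0.57)]
used_center [([254, 169, 55, 12], 0.68)]
cradle_a [([230, 216, 46, 10], 0.95), ([387, 204, 23, 21], 0.33)]
bracket [([356, 204, 76, 28], 0.81), ([236, 205, 70, 8], 0.67)]
inlet [([386, 202, 25, 23], 0.77)]
clip_rear [([353, 209, 79, 28], 0.71), ([172, 189, 30, 45], 0.42)]
clip_front [([353, 206, 80, 34], 0.88)]
top {'fx': 422.1940445624673, 'fy': 422.1940445624673, 'cx': 319.08051635592267, 'cy': 204.07225782783402, 'origin': array([ 312.42060312,    2.2839284 , 1292.54908153]), 'orientation': array([-2.90607670e+00, -2.02340646e-03, -1.49066221e+00])}
f
[... 194 characters left out ...]
a [([411, 207, 44, 25], 0.74)]
bracket [([272, 217, 88, 30], 0.64), ([499, 265, 41, 18], 0.37)]
inlet [([233, 211, 26, 26], 0.58)]
clip_rear [([272, 215, 92, 34], 0.63), ([497, 264, 41, 20], 0.45)]
clip_front [([274, 219, 86, 35], 0.96)]
{'fx': 284.937964762183, 'fy': 284.937964762183, 'cx': 316.79589184223573, 'cy': 197.78948495138883, 'tool_from_camera': array([[-2.92016812e-04, -9.57273679e-01, -2.89183365e-01,
         8.04472782e+01],
       [ 9.99999831e-01, -4.24841214e-04,  3.96539233e-04,
        -3.98085278e-01],
       [-5.02453582e-04, -2.89183200e-01,  9.57273641e-01,
        -1.57316597e+02],
       [ 0.00000000e+00,  0.00000000e+00,  0.00000000e+00,
         1.00000000e+00]])}
```

```bash
python3 - <<'E'
import cv2
im=cv2.imread('pics/top0.png');cv2.imwrite('pics/a.png',cv2.resize(im[100:360,180:560],None,fx=2.1,fy=2.1,interpolation=cv2.INTER_CUBIC))
im=cv2.imread('pics/scene0.png');cv2.imwrite('pics/b.png',cv2.resize(im[100:330,130:450],None,fx=2.5,fy=2.5,interpolation=cv2.INTER_CUBIC))
E
```

```text
(no output)
```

View pics/a.png

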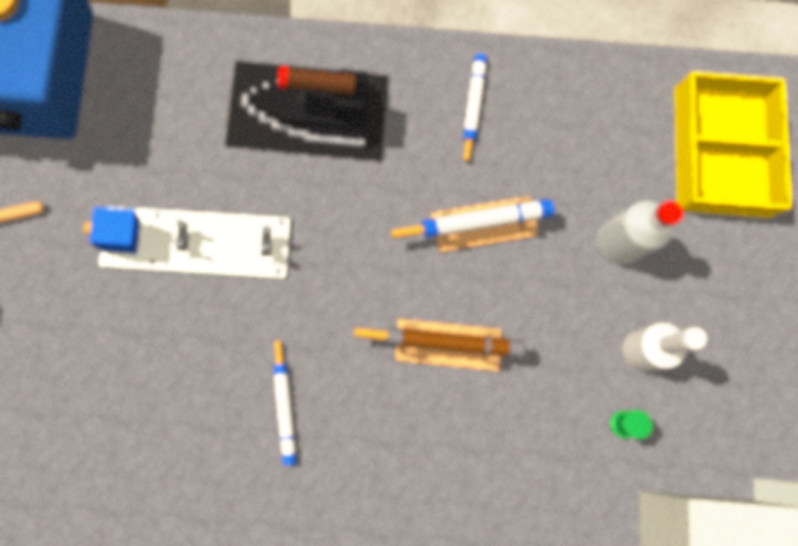

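View pics/b.png

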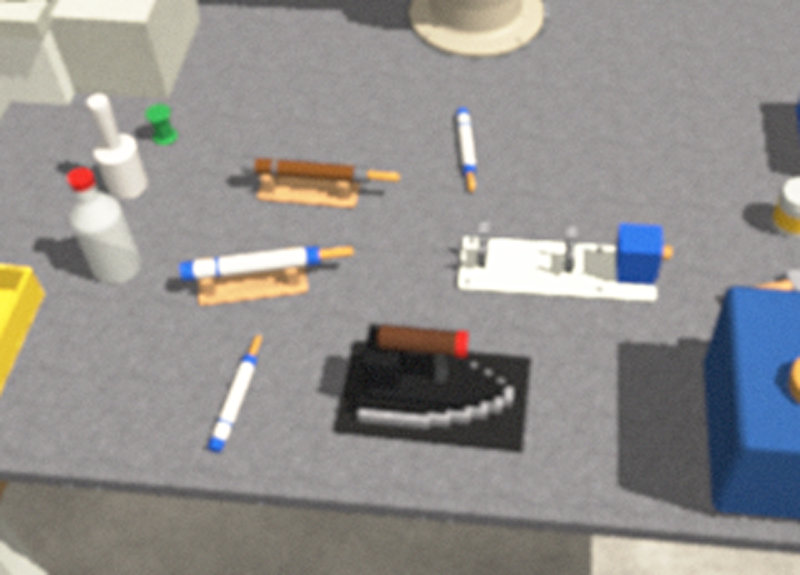

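The top crop shows three white-and-blue cartridges. The big one lies in its cradle at crop (487,217), which is full-image (412,203). Loose small ones are at full-image (406,150) and (317,293). The brown one is at (395,264). I choose the one in the cradle. The bracket is at (272,217), with its clips at about (267,212) and (307,214) and the socket block on the left.

```bash
cat > h.py <<'E'
from bench import *
import numpy as np, cv2
from scipy.spatial.transform import Rotation as R
def tool():
    s=state(); return R.from_euler('xyz',s['orientation']).as_matrix(), np.array(s['tcp_pos'])
def cam(name):
    P=camera_params(name)
    if name=='wrist':
        Rt,t=tool(); T=np.array(P['tool_from_camera']); return P,Rt@T[:3,:3],Rt@T[:3,3]+t
    return P,R.from_euler('xyz',P['orientation']).as_matrix(),np.array(P['origin'])
def ray(C,u,v,z):
    P,Rm,o=C; d=Rm@np.array([(u-P['cx'])/P['fx'],(v-P['cy'])/P['fy'],1]); return o+d*(z-o[2])/d[2]
def proj(C,p):
    P,Rm,o=C; c=Rm.T@(np.array(p)-o); return np.array([P['fx']*c[0]/c[2]+P['cx'],P['fy']*c[1]/c[2]+P['cy']])
E
python3 - <<'E'
from h import *
np.set_printoptions(precision=1,suppress=True)
C=cam('top'); f=lambda x,y,z:ray(C,180+x/2.1,100+y/2.1,z)
S=cam('scene'); g=lambda x,y,z:ray(S,130+x/2.5,100+y/2.5,z)
for n,a in dict(noz=(425,229,45),tail=(552,207,45),tip=(394,233,45),brk1=(292,217,10),brk2=(287,277,10),brk3=(98,267,10),c1=(182,232,65),c2=(267,240,65),sock=(115,230,83)).items(): print(n,f(*a))
print('scene')
for n,a in dict(noz=(320,254,45),tail=(182,270,45),tip=(353,251,45),brk1=(460,288,10),brk4=(656,297,10),brk2=(466,238,10)).items(): print(n,g(*a))
print(tool())
E
```

```text
noz [ 611.  -168.8   45. ]
tail [ 658.6 -351.2   45. ]
tip [ 601.5 -124.5   45. ]
brk1 [621.8  24.6  10. ]
brk2 [531.1  24.7  10. ]
brk3 [523.6 302.4  10. ]
c1 [574.1 177.4  65. ]
c2 [572.3  56.3  65. ]
sock [565.6 268.5  83. ]
scene
noz [ 610.5 -164.1   45. ]
tail [ 656.5 -348.    45. ]
tip [ 600.8 -119.2   45. ]
brk1 [624.5  32.9  10. ]
brk4 [614.  304.1  10. ]
brk2 [533.3  32.5  10. ]
(array([[ 0.9,  0.4, -0. ],
       [ 0.4, -0.9, -0. ],
       [-0. , -0. , -1. ]]), array([ 281.5, -668.1,  226.6]))
```

Chosen: the cartridge in the cradle, centre about (634,-258), axis yaw about 1.826. The bracket's mid-clip point is about (573,117), yaw about 1.6.

Emit:
carry_out(
  moves=[
    {"jaw": 1, "dp": [0, 0, -40], "roll": 0},
    {"jaw": 1, "dp": [37, -18.5, 0], "roll": 0},
    {"jaw": 1, "dp": [37, -18.5, 0], "roll": 0},
    {"jaw": 1, "dp": [37, -18.5, 0], "roll": 0},
    {"jaw": 1, "dp": [37, -18.5, 0], "roll": 0},
    {"jaw": 1, "dp": [37, -18.5, 0], "roll": 0},
    {"jaw": 1, "dp": [37, -18.5, 0], "roll": 0},
    {"jaw": 1, "dp": [37, -18.5, 0], "roll": 0},
    {"jaw": 1, "dp": [37, -18.5, 0], "roll": 0},
    {"jaw": 1, "dp": [37, -18.5, 0], "roll": 0},
  ],
)

```text
t: 1.63
tcp_pos: [524.8, -383.7, 266.9]
orientation: [3.141, -0.0, 0.399]
force: [1.3, -0.4, -0.0]
finger_gap: 93.0
finger_force: 0.0
```

Emit:
carry_out(
  moves=[
    {"jaw": 1, "dp": [37, -18.5, 0], "roll": 0},
    {"jaw": 1, "dp": [37, -18.5, 0], "roll": 0},
    {"jaw": 1, "dp": [37, -18.5, 0], "roll": 0},
    {"jaw": 1, "dp": [0, 0, 10], "roll": -0.119},
    {"jaw": 1, "dp": [0, 0, 10], "roll": -0.119},
    {"jaw": 1, "dp": [0, 0, 10], "roll": -0.119},
    {"jaw": 1, "dp": [0, 0, 10], "roll": -0.119},
    {"jaw": 1, "dp": [0, 0, 0], "roll": -0.119},
    {"jaw": 1, "dp": [0, 0, 0], "roll": -0.119},
    {"jaw": 1, "dp": [0, 0, 0], "roll": -0.119},
  ],
)

```text
t: 2.47
tcp_pos: [604.4, -291.1, 226.4]
orientation: [-3.141, 0.0, 1.238]
force: [-0.3, 0.1, 0.3]
finger_gap: 93.3
finger_force: 0.0
```

Emit:
carry_out(
  moves=[
    {"jaw": 1, "dp": [0, 0, 0], "roll": -0.119},
    {"jaw": 1, "dp": [0, 0, 0], "roll": -0.119},
    {"jaw": 1, "dp": [0, 0, 0], "roll": -0.119},
    {"jaw": 1, "dp": [0, 0, 0], "roll": -0.119},
    {"jaw": 1, "dp": [0, 0, 0], "roll": -0.119},
    {"jaw": 1, "dp": [0, 0, 0], "roll": 0},
    {"jaw": 1, "dp": [0, 0, 0], "roll": 0},
  ],
)

```text
t: 3.05
tcp_pos: [604.3, -291.4, 226.5]
orientation: [3.142, -0.0, 1.823]
force: [1.3, 0.0, 0.4]
finger_gap: 92.8
finger_force: 0.0
```

```bash
python3 - <<'E'
from h import *
C=cam('wrist'); im=camera('wrist'); cv2.imwrite('pics/w1.png',im[:,:,::-1])
for q in('fresh','fresh_center','cradle_a'): print(q,[([round(float(v)) for v in d['extent']],round(d['p'],2)) for d in find_in('wrist',q)][:4])
E
```

```text
fresh [([350, 132, 25, 209], 0.91), ([479, 178, 121, 52], 0.87)]
fresh_center [([349, 132, 24, 208], 0.91), ([483, 177, 122, 55], 0.89)]
cradle_a [([348, 155, 50, 115], 0.72)]
```

View pics/w1.png

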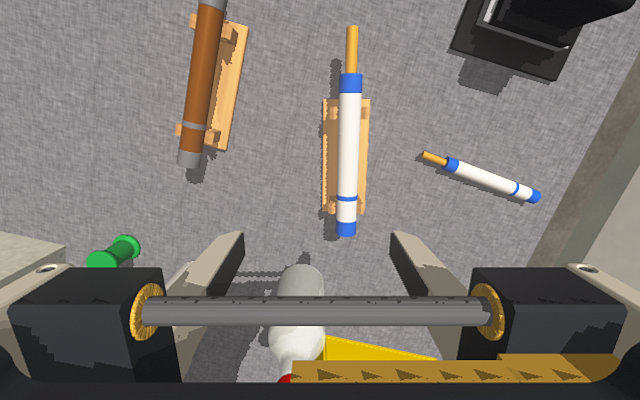

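The wrist view shows the large cartridge in its cradle. The barrel runs from (351,73) at the nozzle end to (346,236) at the tail, with the nozzle tip at (352,26). The small look-alike is at (479,178) and the used one on the left.

```bash
python3 - <<'E'
from h import *
np.set_printoptions(precision=1,suppress=True)
C=cam('wrist'); im=cv2.imread('pics/w1.png')
# fit axis from barrel white mask + nozzle
hsv=cv2.cvtColor(im,cv2.COLOR_BGR2HSV)
L=[]
for v in range(95,225,5):
    r=im[v,320:385].min(axis=1); c=np.where(r>165)[0]
    if len(c)>8: L.append((320+c.min()/2+c.max()/2,v,c.max()-c.min()))
L=np.array(L);print(L[::4]);k=np.polyfit(L[:,1],L[:,0],1)
pts={n:ray(C,np.polyval(k,v),v,45) for n,v in dict(tip=25,noz=73,tail=236).items()}
print(pts); d=pts['noz']-pts['tail']; print('len',np.linalg.norm(d),'tiplen',np.linalg.norm(pts['tip']-pts['noz']),'yaw',np.arctan2(d[1],d[0]))
c=(pts['noz']+pts['tail'])/2; Rt,t=tool(); print('c',c,'tooldelta',Rt.T@(c-t), 'tcp',t)
E
```

```text
[[351.5  95.   19. ]
 [350.5 115.   19. ]
 [362.  135.   42. ]
 [349.  155.   18. ]
 [348.5 175.   17. ]
 [347.  195.   16. ]
 [347.5 220.   17. ]]
{'tip': array([ 600.6, -118.4,   45. ]), 'noz': array([ 612. , -163.5,   45. ]), 'tail': array([ 659.5, -352.5,   45. ])}
len 194.8523472322058 tiplen 46.49428853235593 yaw 1.817300322272644
c [ 635.7 -258.    45. ] tooldelta [ 24.1  38.5 181.6] tcp [ 604.5 -291.   226.6]
```

Emit:
carry_out(
  moves=[
    {"jaw": 1, "dp": [24, 33, 0], "roll": 0},
    {"jaw": 1, "dp": [0, 5.5, 0], "roll": 0},
    {"jaw": 1, "dp": [0, 0, 40], "roll": 0},
    {"jaw": 1, "dp": [0, 0, 40], "roll": 0},
    {"jaw": 1, "dp": [0, 0, 40], "roll": 0},
    {"jaw": 1, "dp": [0, 0, 32], "roll": 0},
    {"jaw": 1, "dp": [0, 0, 20], "roll": 0},
    {"jaw": 1, "dp": [0, 0, 20], "roll": 0},
    {"jaw": 1, "dp": [0, 0, 0], "roll": 0},
    {"jaw": 1, "dp": [0, 0, 0], "roll": 0},
  ],
)

```text
t: 4.08
tcp_pos: [635.4, -257.5, 33.9]
orientation: [-3.14, -0.001, 1.827]
force: [0.0, -0.3, 0.6]
finger_gap: 92.9
finger_force: 0.0
```

```bash
python3 - <<'E'
from h import *
im=camera('wrist'); cv2.imwrite('pics/w2.png',im[:,:,::-1]); print(state()['force'],tool()[1])
E
```

```text
[1.25345107 0.3259269  0.42066217] [ 636.13015713 -257.84157428   35.21045088]
```

View pics/w2.png

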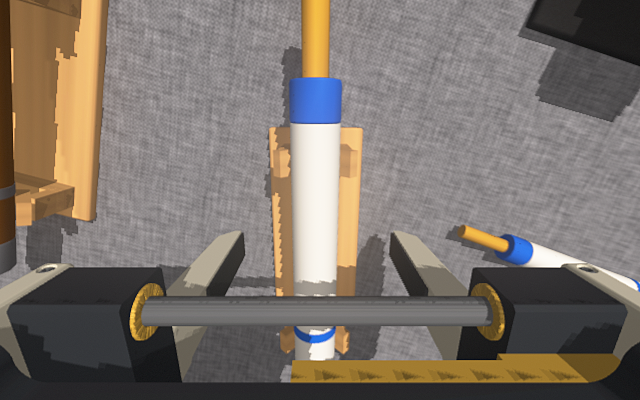

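The large cartridge is centred between the fingers (barrel axis column ≈316, barrel end at row 79). Closing.

Emit:
carry_out(
  moves=[
    {"jaw": -1, "dp": [0, 0, 0], "roll": 0},
    {"jaw": -1, "dp": [0, 0, 0], "roll": 0},
    {"jaw": -1, "dp": [0, 0, 0], "roll": 0},
    {"jaw": -1, "dp": [0, 0, 0], "roll": 0},
    {"jaw": -1, "dp": [0, 0, 0], "roll": 0},
    {"jaw": -1, "dp": [0, 0, 0], "roll": 0},
    {"jaw": -1, "dp": [0, 0, 0], "roll": 0},
    {"jaw": -1, "dp": [0, 0, 0], "roll": 0},
  ],
)

```text
t: 4.8
tcp_pos: [635.6, -258.2, 34.6]
orientation: [-3.142, 0.0, 1.827]
force: [-0.0, 0.3, 0.1]
finger_gap: 44.5
finger_force: 0.0
```

Emit:
carry_out(
  moves=[
    {"jaw": -1, "dp": [0, 0, -10], "roll": 0},
    {"jaw": -1, "dp": [0, 0, -30], "roll": 0},
    {"jaw": -1, "dp": [0, 0, -40], "roll": 0},
    {"jaw": -1, "dp": [0, 0, -40], "roll": 0},
    {"jaw": -1, "dp": [0, 0, -40], "roll": 0},
    {"jaw": -1, "dp": [0, 0, 0], "roll": 0},
  ],
)

```text
t: 5.3
tcp_pos: [639.3, -258.6, 203.7]
orientation: [3.132, 0.006, 1.827]
force: [1.4, 0.2, 0.5]
finger_gap: 4.4
finger_force: 0.0
```

```bash
python3 - <<'E'
from h import *
np.set_printoptions(precision=1,suppress=True)
P=camera_params('wrist');T=np.array(P['tool_from_camera'])
Rt,t=tool(); im=camera('wrist'); cv2.imwrite('pics/w3.png',im[:,:,::-1])
for v in range(60,100,2): print(v,im[v,316],end=' ')
print(im[::20,316][:15].tolist())
def tr(u,v,ztool):
    d=T[:3,:3]@np.array([(u-P['cx'])/P['fx'],(v-P['cy'])/P['fy'],1]); return T[:3,3]+d*(ztool-T[2,3])/d[2]
for z in(-11,-17.5,-24):print(z,tr(316,79,z))
print(t)
E
```

```text
60 [238 174  71] 62 [237 173  71] 64 [237 171  71] 66 [235 171  70] 68 [233 169  68] 70 [233 168  70] 72 [231 167  68] 74 [231 167  69] 76 [229 164  69] 78 [228 163  67] 80 [227 162  67] 82 [226 161  68] 84 [225 158  67] 86 [224 159  68] 88 [223 157  68] 90 [221 156  67] 92 [235 162  57] 94 [ 83 132 242] 96 [ 77 133 239] 98 [ 75 131 238] [[149, 143, 144], [139, 134, 135], [165, 159, 161], [238, 174, 71], [227, 162, 67], [76, 132, 237], [252, 250, 245], [252, 250, 245], [252, 250, 245], [252, 250, 245], [252, 250, 245], [175, 189, 236], [252, 250, 244], [114, 132, 196], [141, 137, 138]]
-11 [ 96.   -0.8 -11. ]
-17.5 [ 95.4  -0.8 -17.5]
-24 [ 94.7  -0.8 -24. ]
[ 639.3 -258.6  203.7]
```

View pics/w3.png

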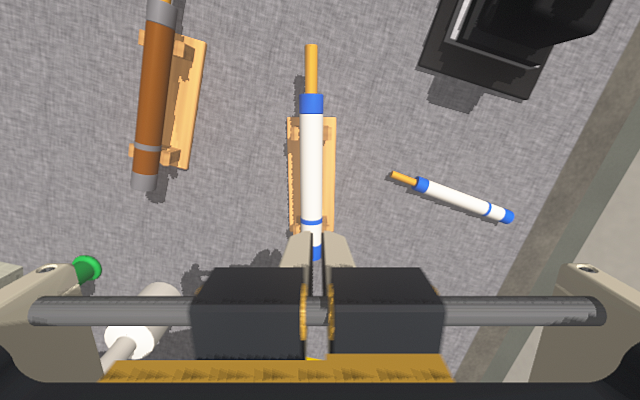

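I lifted before the fingers had closed. The cartridge is still in its cradle (barrel end at (311,94)) with nothing gripped. Reopening and checking the pose.

Emit:
carry_out(
  moves=[
    {"jaw": 1, "dp": [0, 0, 0], "roll": 0},
    {"jaw": 1, "dp": [0, 0, 0], "roll": 0},
    {"jaw": 1, "dp": [0, 0, 0], "roll": 0},
    {"jaw": 1, "dp": [0, 0, 0], "roll": 0},
    {"jaw": 1, "dp": [0, 0, 0], "roll": 0},
    {"jaw": 1, "dp": [0, 0, 0], "roll": 0},
    {"jaw": 1, "dp": [0, 0, 0], "roll": 0},
    {"jaw": 1, "dp": [0, 0, 0], "roll": 0},
    {"jaw": 1, "dp": [0, 0, 0], "roll": 0},
    {"jaw": 1, "dp": [0, 0, 0], "roll": 0},
  ],
)

```text
t: 6.18
tcp_pos: [635.6, -258.1, 194.6]
orientation: [-3.141, -0.0, 1.827]
force: [0.3, 0.6, 0.6]
finger_gap: 63.9
finger_force: 0.0
```

```bash
python3 - <<'E'
from h import *
np.set_printoptions(precision=2,suppress=True)
C=cam('wrist'); im=camera('wrist'); im=im.astype(int); P=C[0]
s=state();print(s['tcp_pos'],s['orientation'],s['finger_gap'])
L=[]
for v in range(105,225,3):
    r=im[v,270:360].min(axis=1)>190
    n,lab,st,_=cv2.connectedComponentsWithStats(r.astype(np.uint8)[None])
    if n>1:
        i=1+st[1:,4].argmax()
        if 10<st[i,4]<28: L.append((270+st[i,0]+(st[i,2]-1)/2,v))
L=np.array(L);k=np.polyfit(L[:,1],L[:,0],1);res=L[:,0]-np.polyval(k,L[:,1]);ok=abs(res)<2;k=np.polyfit(L[ok,1],L[ok,0],1);print(len(L),ok.sum())
col=[v for v in range(60,120) if im[v,int(np.polyval(k,v))][2]>200 and im[v,int(np.polyval(k,v))][0]<120][0]
a=ray(C,np.polyval(k,col),col,50);b=ray(C,np.polyval(k,210),210,50);d=a-b;yaw=np.arctan2(d[1],d[0]);u=d/np.linalg.norm(d)
c=a-95*u;Rt,t=tool();print(col,a,yaw,'c',c,'delta',Rt.T@(c-t))
E
```

```text
[ 635.65 -258.15  194.63] [3.14 0.   1.83] 67.82580339462794
36 36
96 [ 611.12 -165.35   50.  ] 1.819809290946074 c [ 634.53 -257.42   50.  ] delta [  1.    -0.89 144.63]
```

Emit:
carry_out(
  moves=[
    {"jaw": 1, "dp": [0.5, -0.5, 0], "roll": 0.005},
    {"jaw": 1, "dp": [0, 0, 40], "roll": 0},
    {"jaw": 1, "dp": [0, 0, 40], "roll": 0},
    {"jaw": 1, "dp": [0, 0, 40], "roll": 0},
    {"jaw": 1, "dp": [0, 0, 20], "roll": 0},
    {"jaw": 1, "dp": [0, 0, 20], "roll": 0},
    {"jaw": -1, "dp": [0, 0, 0], "roll": 0},
    {"jaw": -1, "dp": [0, 0, 0], "roll": 0},
    {"jaw": -1, "dp": [0, 0, 0], "roll": 0},
    {"jaw": -1, "dp": [0, 0, 0], "roll": 0},
  ],
)

```text
t: 7.07
tcp_pos: [636.0, -258.1, 36.4]
orientation: [3.14, 0.001, 1.822]
force: [0.2, 0.8, 0.6]
finger_gap: 70.9
finger_force: 0.0
```

Emit:
carry_out(
  moves=[
    {"jaw": -1, "dp": [0, 0, 0], "roll": 0},
    {"jaw": -1, "dp": [0, 0, 0], "roll": 0},
    {"jaw": -1, "dp": [0, 0, 0], "roll": 0},
    {"jaw": -1, "dp": [0, 0, 0], "roll": 0},
    {"jaw": -1, "dp": [0, 0, 0], "roll": 0},
    {"jaw": -1, "dp": [0, 0, 0], "roll": 0},
    {"jaw": -1, "dp": [0, 0, 0], "roll": 0},
    {"jaw": -1, "dp": [0, 0, 0], "roll": 0},
    {"jaw": -1, "dp": [0, 0, 0], "roll": 0},
    {"jaw": -1, "dp": [0, 0, 0], "roll": 0},
  ],
)

```text
t: 7.9
tcp_pos: [634.1, -258.0, 34.5]
orientation: [-3.14, -0.0, 1.822]
force: [-4.5, -1.6, 4.2]
finger_gap: 25.3
finger_force: 30.0
```

Emit:
carry_out(
  moves=[
    {"jaw": -1, "dp": [0, 0, -10], "roll": 0},
    {"jaw": -1, "dp": [0, 0, -30], "roll": 0},
    {"jaw": -1, "dp": [0, 0, -40], "roll": 0},
    {"jaw": -1, "dp": [0, 0, -40], "roll": 0},
    {"jaw": -1, "dp": [0, 0, -40], "roll": 0},
    {"jaw": -1, "dp": [25, -3, 0], "roll": 0},
    {"jaw": -1, "dp": [35, -4, 0], "roll": 0},
    {"jaw": -1, "dp": [35, -4, 0], "roll": 0},
    {"jaw": -1, "dp": [35, -4, 0], "roll": 0},
    {"jaw": -1, "dp": [35, -4, 0], "roll": 0},
  ],
)

```text
t: 8.73
tcp_pos: [575.6, -101.0, 195.5]
orientation: [3.139, 0.0, 1.822]
force: [0.7, 0.6, -2.7]
finger_gap: 25.2
finger_force: 30.0
```

Emit:
carry_out(
  moves=[
    {"jaw": -1, "dp": [35, -4, 0], "roll": 0},
    {"jaw": -1, "dp": [35, -4, 0], "roll": 0},
    {"jaw": -1, "dp": [35, -4, 0], "roll": 0},
    {"jaw": -1, "dp": [35, -4, 0], "roll": 0},
    {"jaw": -1, "dp": [35, -4, 0], "roll": 0},
    {"jaw": -1, "dp": [35, -4, 0], "roll": 0.07},
    {"jaw": -1, "dp": [0, 0, 0], "roll": 0.07},
    {"jaw": -1, "dp": [0, 0, 0], "roll": 0.07},
    {"jaw": -1, "dp": [0, 0, 0], "roll": 0},
    {"jaw": -1, "dp": [0, 0, 0], "roll": 0},
  ],
)

```text
t: 9.57
tcp_pos: [500.6, 95.3, 195.1]
orientation: [3.14, -0.0, 1.615]
force: [1.6, -0.8, -1.4]
finger_gap: 25.3
finger_force: 30.0
```

```bash
python3 - <<'E'
from h import *
s=state();print(s['tcp_pos'],s['orientation'],s['finger_gap'],s['force'])
im=camera('wrist'); cv2.imwrite('pics/w4.png',im[:,:,::-1])
E
```

```text
[500.62960632  95.34712342 195.13280115] [ 3.14022911e+00 -3.32660012e-04  1.61469463e+00] 25.276632518396987 [ 1.62897852 -0.80444179 -1.36524176]
```

View pics/w4.png

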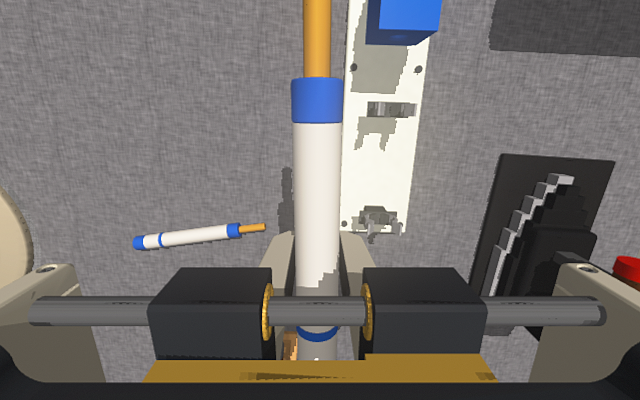

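The held cartridge axis is at column 317 with its barrel end at row 78. The bracket plate is to its right: front clip about (391,108), rear clip about (380,218), blue socket at top (400,20). A crop for measuring:

```bash
python3 - <<'E'
import cv2
im=cv2.imread('pics/w4.png')
a=cv2.resize(im[85:145,340:440],None,fx=5,fy=5,interpolation=cv2.INTER_NEAREST);b=cv2.resize(im[190:250,335:435],None,fx=5,fy=5,interpolation=cv2.INTER_NEAREST)
cv2.imwrite('pics/c4.png',cv2.vconcat([a,b]))
g=im.min(axis=2)
for v in range(8,232,16): print(v,[int(x)+330 for x in (g[v,330:440]>190).nonzero()[0][[0,-1]]],end=';')
E
```

```text
8 [349, 361];24 [349, 358];40 [348, 428];56 [347, 426];72 [346, 424];88 [345, 422];104 [344, 420];120 [343, 418];136 [330, 416];152 [330, 414];168 [330, 412];184 [330, 410];200 [330, 408];216 [330, 406];
```

View pics/c4.png

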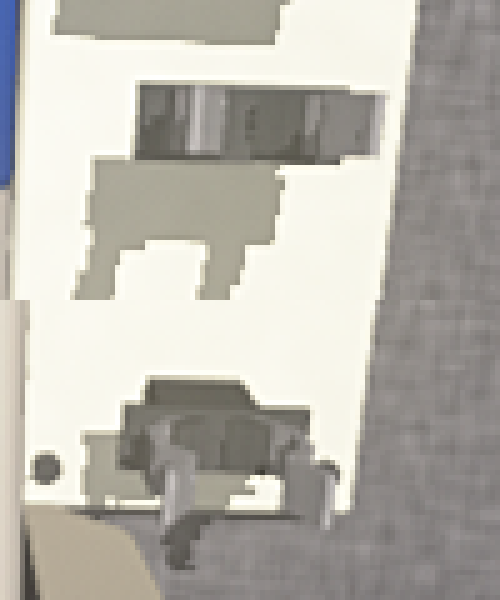

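The front clip's flares span columns 367–417 and rows 102–117. The rear clip spans about columns 359–403 (jaw tips at its lower edge). The plate edges are clean.

```bash
python3 - <<'E'
from h import *
np.set_printoptions(precision=1,suppress=True)
C=cam('wrist'); r=lambda u,v,z:ray(C,u,v,z)
l=[r(348,40,10),r(342.7,120,10)]; R_=[r(428.7,40,10),r(406.7,216,10)]
y=[np.arctan2(*(p[0]-p[1])[1::-1]) for p in(l,R_)];print('edges',l,R_,'yaw',y)
ld=(l[0]-l[1])/np.linalg.norm(l[0]-l[1]);rd=(R_[0]-R_[1])/np.linalg.norm(R_[0]-R_[1])
yaw=np.arctan2(*(ld+3*rd)[1::-1]);ux=np.array([np.cos(yaw),np.sin(yaw),0]);uy=np.array([-ux[1],ux[0],0])
cl,cr=np.mean([p@uy for p in l]),np.mean([p@uy for p in R_]);print('yaw',yaw,'width',cl-cr,'mid y',(cl+cr)/2)
for n,a in dict(FL=(367,109,73),FR=(417,111,73),RL_top=(360+8,294-5,73),rearedge=(374,231.5,10)).items():
    p=r(*a);print(n,p,p@ux,p@uy)
for z in(73,60,55): print('front clip rows near/far',z,r(392,102,z)@ux,r(392,117.3,z)@ux)
# rear jaw tips crop: left tip (175,525) right (328,525)
for n,a in dict(RjL=(335+163/5,190+(520-300)/5,73),RjLo=(335+192/5,190+(520-300)/5,73),RjR=(335+332/5,190+(525-300)/5,73)).items():
    p=r(*a);print(n,p,p@ux,p@uy)
t=tool()[1];print('tcp',t@ux,t@uy,'ux',ux,'uy',uy)
E
```

```text
edges [array([527.3, 250.9,  10. ]), array([527.4, 167.9,  10. ])] [array([614. , 254.7,  10. ]), array([617.5,  53. ,  10. ])] yaw [np.float64(1.571645983068001), np.float64(1.5880184184056811)]
yaw 1.5839253781464722 width 87.69786168835753 mid y -573.8700330761538
FL [543.7 180.2  73. ] 173.08307250922073 -546.0103843287275
FR [590.7 180.5  73. ] 172.70374000889407 -593.05881793765
RL_top [563.2 -14.1  73. ] -21.455988211784504 -562.9452747108513
rearedge [577.8  29.8  10. ] 22.183531364550873 -578.1540003381909
front clip rows near/far 73 179.98396554439685 166.3267526452429
front clip rows near/far 60 180.47713798111246 166.18426187698708
front clip rows near/far 55 180.66681968754153 166.12945773535026
RjL [556.3  53.5  73. ] 46.196074696728914 -556.9551961545562
RjLo [562.5  53.8  73. ] 46.37698433267482 -563.1345389180703
RjR [592.5  53.9  73. ] 46.09467895808397 -593.1067670518229
tcp 88.37512319026554 -501.8080173685873 ux [-0.  1.  0.] uy [-1. -0.  0.]
```

Emit:
carry_out(
  moves=[
    {"jaw": -1, "dp": [-2.5, 0, 0], "roll": 0.031},
    {"jaw": -1, "dp": [0, 24, 0], "roll": 0},
    {"jaw": -1, "dp": [0, 24, 0], "roll": 0},
    {"jaw": -1, "dp": [0, 24, 0], "roll": 0},
    {"jaw": -1, "dp": [0, 0, 30], "roll": 0},
    {"jaw": -1, "dp": [0, 0, 40], "roll": 0},
    {"jaw": -1, "dp": [0, 0, 30], "roll": 0},
    {"jaw": -1, "dp": [0, 0, 15], "roll": 0},
    {"jaw": -1, "dp": [0, 0, 5], "roll": 0},
    {"jaw": -1, "dp": [0, 0, 0], "roll": 0},
  ],
)

```text
t: 10.45
tcp_pos: [571.8, 92.5, 73.4]
orientation: [-3.139, 0.0, 1.58]
force: [0.5, -0.9, -0.6]
finger_gap: 25.3
finger_force: 30.0
```

```bash
python3 - <<'E'
from h import *
s=state();print(s['tcp_pos'],s['orientation'],s['finger_gap'],s['force'],s['torque'])
im=camera('wrist'); cv2.imwrite('pics/w5.png',im[:,:,::-1])
E
```

```text
[571.84058759  92.46605673  73.37170004] [-3.13923063e+00  3.41996914e-04  1.58014524e+00] 25.328244590861864 [ 0.49632144 -0.9201513  -0.57228287] [-0.03690929 -0.0525125  -0.02046271]
```

View pics/w5.png

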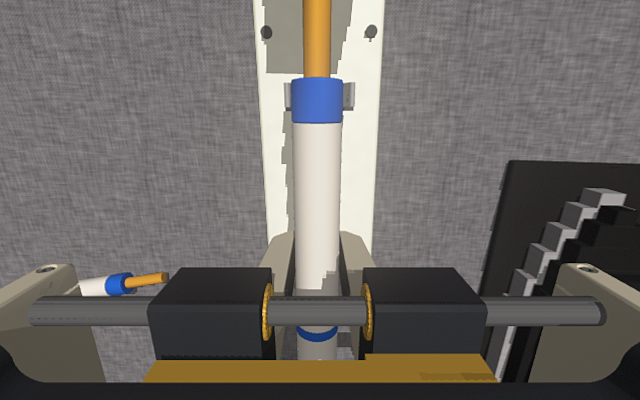

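Barrel spans columns 291–342 and the front clip's flares 285–355, so the cartridge sits about 1–2 mm left of clip centre. Quantifying.

```bash
python3 - <<'E'
from h import *
np.set_printoptions(precision=2,suppress=True)
P=camera_params('wrist');T=np.array(P['tool_from_camera'])
def tr(u,v,z):
    d=T[:3,:3]@np.array([(u-P['cx'])/P['fx'],(v-P['cy'])/P['fy'],1]); return T[:3,3]+d*(z-T[2,3])/d[2]
im=cv2.imread('pics/w5.png');g=im.min(axis=2);tz=73.4
print(im[95,278:294].tolist(),im[95,340:360].tolist())
for v in(60,100,140,180,210):
    L=[u for u in range(235,285) if g[v,u]>200]; Rr=[u for u in range(345,400) if g[v,u]>200]
    if L and Rr: a,b=tr(L[0]-.5,v,tz-10),tr(Rr[-1]+.5,v,tz-10); print(v,L[0],Rr[-1],a,b,'mid',(a+b)[:2]/2)
for v in(78,82,90,108): print(v,tr(284.5,v,0.4),tr(355,v,0.4))
for v in (85,130,200):print('barrel',tr(291.5,v,-11),tr(342.5,v,-11))
for v in range(76,116,2): print(v,im[v,350].tolist(),end=' ')
E
```

```text
[[227, 240, 242], [227, 239, 243], [228, 240, 242], [228, 241, 243], [230, 243, 245], [234, 247, 249], [161, 174, 178], [142, 141, 145], [167, 167, 172], [171, 172, 177], [158, 159, 163], [136, 139, 145], [117, 117, 119], [115, 85, 79], [123, 79, 65], [130, 85, 70]] [[160, 99, 77], [153, 95, 75], [149, 90, 70], [127, 118, 119], [120, 125, 130], [119, 122, 126], [121, 124, 127], [102, 104, 107], [111, 113, 117], [117, 118, 122], [138, 140, 144], [160, 162, 165], [173, 174, 178], [164, 164, 169], [155, 160, 165], [213, 230, 232], [229, 242, 244], [228, 240, 242], [227, 240, 242], [228, 240, 242]]
60 258 380 [115.87 -42.26  63.4 ] [115.85  44.58  63.4 ] mid [115.86   1.16]
100 261 378 [ 89.15 -41.68  63.4 ] [89.12 44.83 63.4 ] mid [89.14  1.58]
140 263 376 [ 60.28 -41.82  63.4 ] [60.25 45.11 63.4 ] mid [60.27  1.65]
180 266 373 [ 29.01 -41.17  63.4 ] [28.97 44.62 63.4 ] mid [28.99  1.73]
210 267 372 [  3.78 -41.67  63.4 ] [ 3.74 45.25 63.4 ] mid [3.76 1.79]
78 [ 97.53 -17.02   0.4 ] [97.52 19.15  0.4 ]
82 [ 95.62 -17.08   0.4 ] [95.61 19.22  0.4 ]
90 [ 91.76 -17.21   0.4 ] [91.75 19.37  0.4 ]
108 [ 82.85 -17.51   0.4 ] [82.84 19.72  0.4 ]
barrel [ 93.23 -12.58 -11.  ] [ 93.22  11.85 -11.  ]
barrel [ 72.22 -13.13 -11.  ] [ 72.21  12.4  -11.  ]
barrel [ 35.53 -14.08 -11.  ] [ 35.51  13.35 -11.  ]
76 [228, 241, 243] 78 [229, 241, 244] 80 [232, 245, 246] 82 [151, 161, 166] 84 [126, 129, 134] 86 [131, 134, 137] 88 [132, 135, 139] 90 [134, 137, 140] 92 [135, 138, 142] 94 [137, 140, 143] 96 [138, 140, 144] 98 [139, 142, 146] 100 [140, 143, 146] 102 [142, 144, 148] 104 [145, 147, 150] 106 [128, 130, 134] 108 [104, 108, 110] 110 [139, 148, 152] 112 [233, 245, 247] 114 [229, 240, 242]
```

Emit:
carry_out(
  moves=[
    {"jaw": -1, "dp": [0, 1.5, 0], "roll": -0.004},
    {"jaw": -1, "dp": [0, 0, 4], "roll": 0},
    {"jaw": -1, "dp": [0, 0, 3], "roll": 0},
    {"jaw": -1, "dp": [0, 0, 2], "roll": 0},
    {"jaw": -1, "dp": [0, 0, 1], "roll": 0},
    {"jaw": -1, "dp": [0, 0, 1], "roll": 0},
    {"jaw": -1, "dp": [0, 0, 1], "roll": 0},
    {"jaw": -1, "dp": [0, 0, 0], "roll": 0},
  ],
)

```text
t: 11.17
tcp_pos: [573.8, 93.1, 62.6]
orientation: [-3.142, 0.0, 1.585]
force: [-1.2, 0.8, -0.1]
finger_gap: 25.1
finger_force: 30.0
```

Emit:
carry_out(
  moves=[
    {"jaw": -1, "dp": [0, 0, 1], "roll": 0},
    {"jaw": -1, "dp": [0, 0, 1], "roll": 0},
    {"jaw": -1, "dp": [0, 0, 1], "roll": 0},
    {"jaw": -1, "dp": [0, 0, 0], "roll": 0},
  ],
)

```text
t: 11.5
tcp_pos: [574.0, 93.1, 59.9]
orientation: [3.141, -0.0, 1.585]
force: [-1.0, 0.0, 5.0]
finger_gap: 25.1
finger_force: 30.0
```

Emit:
carry_out(
  moves=[
    {"jaw": -1, "dp": [0, 0, 1], "roll": 0},
    {"jaw": -1, "dp": [0, 0, 1], "roll": 0},
    {"jaw": -1, "dp": [0, 0, 0], "roll": 0},
  ],
)

```text
t: 11.75
tcp_pos: [574.0, 93.1, 58.0]
orientation: [3.141, -0.0, 1.585]
force: [-1.6, -0.4, 3.6]
finger_gap: 25.2
finger_force: 30.0
```

Emit:
carry_out(
  moves=[
    {"jaw": -1, "dp": [0, 0, 1], "roll": 0},
    {"jaw": -1, "dp": [0, 0, 1], "roll": 0},
    {"jaw": -1, "dp": [0, 0, 0], "roll": 0},
  ],
)

```text
t: 12.0
tcp_pos: [573.9, 93.1, 55.7]
orientation: [3.141, -0.0, 1.585]
force: [-1.2, 0.1, 1.9]
finger_gap: 25.4
finger_force: 30.0
```

```bash
python3 - <<'E'
from h import *
s=state();print(s['tcp_pos'],s['finger_gap'],s['force'],s['torque'])
C=cam('wrist');im=camera('wrist'); cv2.imwrite('pics/w6.png',im[:,:,::-1])
E
```

```text
[573.89073722  93.064238    55.7241307 ] 25.428182117909593 [-1.20213859  0.09397481  1.91227362] [ 0.01609044  0.05702348 -0.00616222]
```

View pics/w6.png

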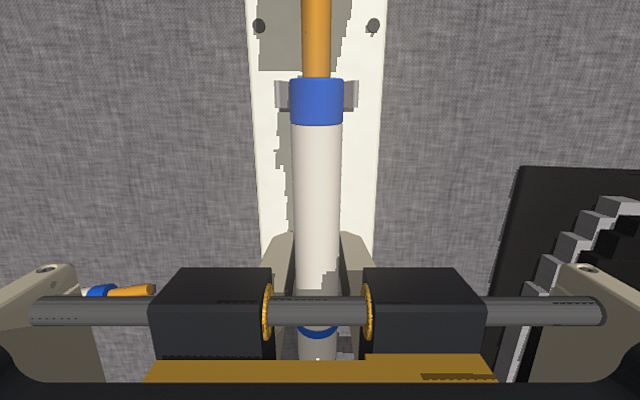

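The barrel (290–343) is centred in the flares (275–358) and has not slipped in the grip. Continuing down.

Emit:
carry_out(
  moves=[
    {"jaw": -1, "dp": [0, 0, 1], "roll": 0},
    {"jaw": -1, "dp": [0, 0, 1], "roll": 0},
    {"jaw": -1, "dp": [0, 0, 0], "roll": 0},
  ],
)

```text
t: 12.3
tcp_pos: [573.7, 93.0, 53.3]
orientation: [-3.141, -0.0, 1.585]
force: [-0.6, 0.0, -0.5]
finger_gap: 25.5
finger_force: 30.0
```

Emit:
carry_out(
  moves=[
    {"jaw": -1, "dp": [0, 0, 1], "roll": 0},
    {"jaw": -1, "dp": [0, 0, 1], "roll": 0},
    {"jaw": -1, "dp": [0, 0, 0], "roll": 0},
  ],
)

```text
t: 12.55
tcp_pos: [573.6, 93.1, 51.1]
orientation: [-3.141, -0.0, 1.585]
force: [0.2, 0.3, -2.7]
finger_gap: 25.1
finger_force: 30.0
```

Emit:
carry_out(
  moves=[
    {"jaw": -1, "dp": [0, 0, 1], "roll": 0},
    {"jaw": -1, "dp": [0, 0, 1], "roll": 0},
    {"jaw": -1, "dp": [0, 0, 1], "roll": 0},
    {"jaw": -1, "dp": [0, 0, 0], "roll": 0},
  ],
)

```text
t: 12.88
tcp_pos: [573.8, 93.3, 48.9]
orientation: [3.141, -0.0, 1.585]
force: [-1.5, 0.7, 4.2]
finger_gap: 25.1
finger_force: 30.0
```

Emit:
carry_out(
  moves=[
    {"jaw": -1, "dp": [0, 0, 1], "roll": 0},
    {"jaw": -1, "dp": [0, 0, 1], "roll": 0},
    {"jaw": -1, "dp": [0, 0, 0.5], "roll": 0},
    {"jaw": -1, "dp": [0, 0, 0], "roll": 0},
  ],
)

```text
t: 13.22
tcp_pos: [573.9, 93.8, 47.3]
orientation: [3.141, -0.0, 1.586]
force: [-5.1, 2.1, 13.6]
finger_gap: 25.4
finger_force: 30.0
```

Contact is on one side of the V floor (Fx = -5 N), so I shift toward -x.

Emit:
carry_out(
  moves=[
    {"jaw": -1, "dp": [0, -0.5, 0], "roll": 0},
    {"jaw": -1, "dp": [0, -0.5, 0], "roll": 0},
    {"jaw": -1, "dp": [0, -0.5, 0], "roll": 0},
    {"jaw": -1, "dp": [0, 0, 0], "roll": 0},
  ],
)

```text
t: 13.55
tcp_pos: [573.7, 93.8, 47.3]
orientation: [3.138, -0.001, 1.585]
force: [-0.3, 1.4, 10.3]
finger_gap: 25.1
finger_force: 30.0
```

```bash
python3 - <<'E'
from h import *
s=state();print(s['tcp_pos'],s['finger_gap'],s['force'],s['torque'])
E
```

```text
[573.73734345  93.79222684  47.31320883] 25.06251703164943 [-0.30925403  1.43432211 10.29914248] [ 0.06975893 -0.10788985  0.03539606]
```

Emit:
carry_out(
  moves=[
    {"jaw": -0.3, "dp": [0, 0, 0], "roll": 0},
    {"jaw": -0.3, "dp": [0, 0, 0], "roll": 0},
    {"jaw": -0.3, "dp": [0, 0, 0], "roll": 0},
    {"jaw": -0.3, "dp": [0, 0, 0], "roll": 0},
    {"jaw": -0.3, "dp": [0, 0, 0], "roll": 0},
  ],
)

```text
t: 13.97
tcp_pos: [572.2, 92.9, 45.9]
orientation: [-3.141, 0.0, 1.585]
force: [-0.0, -0.1, 0.3]
finger_gap: 32.5
finger_force: 0.0
```

```bash
python3 - <<'E'
from h import *
s=state();print(s['tcp_pos'],s['finger_gap'],s['force'],s['torque'])
im=camera('wrist'); cv2.imwrite('pics/w7.png',im[:,:,::-1])
sc=camera('scene'); a=cv2.resize(sc[170:240,300:420,::-1],None,fx=5,fy=5,interpolation=cv2.INTER_CUBIC)
w=cv2.resize(im[0:250,200:440,::-1],(600,250*600//240//3)) if 0 else None
cv2.imwrite('pics/s7.png',a)
E
```

```text
[572.19457545  92.87246025  45.89915047] 32.460911363439834 [-0.02734439 -0.14497645  0.3324153 ] [-0.01537003 -0.06942789  0.05081719]
```

View pics/w7.png

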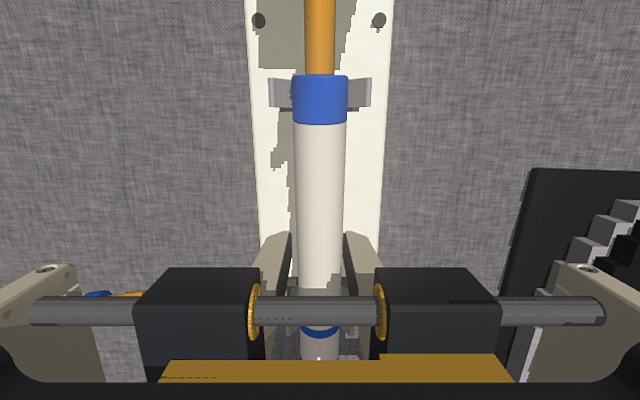

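Barrel now spans 292–348, wider than while gripped (51 px), so it may have ridden up in the grip. Measuring heights by width.

```bash
python3 - <<'E'
from h import *
from scipy.optimize import least_squares
np.set_printoptions(precision=2,suppress=True)
P=camera_params('wrist');T=np.array(P['tool_from_camera'])
def pr(p):
    c=T[:3,:3].T@(np.array(p)-T[:3,3]); return np.array([P['fx']*c[0]/c[2]+P['cx'],P['fy']*c[1]/c[2]+P['cy']])
o=T[:3,3]
for f,tz in(('w2',34.6),('w5',73.4),('w6',55.7),('w7',45.9)):
    im=cv2.imread(f'pics/{f}.png').astype(int); W=[]
    for v in(92,100,110):   # blue cap rows
        b=[u for u in range(270,370) if im[v,u,0]-im[v,u,2]>30]; W.append((b[0]-.5,b[-1]+.5))
    # cylinder silhouette in cross-section: tangents from camera at (y0,z0) to circle r 13 at (yc,zc)
    r=13
    def res(q):
        out=[]
        for v,(a,b) in zip((92,100,110),W):
            for u,s in((a,1),(b,-1)):
                d=T[:3,:3]@np.array([(u-P['cx'])/P['fx'],(v-P['cy'])/P['fy'],1]); d=d[1:]/np.linalg.norm(d[1:])
                w=np.array(q)-o[1:]; out.append(s*(w[0]*d[1]-w[1]*d[0])-r)
        return out
    s=least_squares(res,[0,-11]); print(f,W,'axis y,z tool',s.x,'axis world z',tz-s.x[1],'rms',np.sqrt(np.mean(s.fun**2)))
E
```

```text
w2 [(288.5, 341.5), (288.5, 341.5), (289.5, 341.5)] axis y,z tool [-1.26 -8.23] axis world z 42.83310658430723 rms 0.12194832907693598
w5 [(290.5, 342.5), (290.5, 342.5), (290.5, 342.5)] axis y,z tool [-0.61 -6.34] axis world z 79.74164235754054 rms 0.09168628937250078
w6 [(288.5, 343.5), (289.5, 343.5), (289.5, 342.5)] axis y,z tool [ -0.77 -11.89] axis world z 67.58807963892538 rms 0.15330967183964642
w7 [(291.5, 347.5), (291.5, 347.5), (291.5, 346.5)] axis y,z tool [  0.71 -16.2 ] axis world z 62.10206196687874 rms 0.11396971827340617
```

View pics/s7.png

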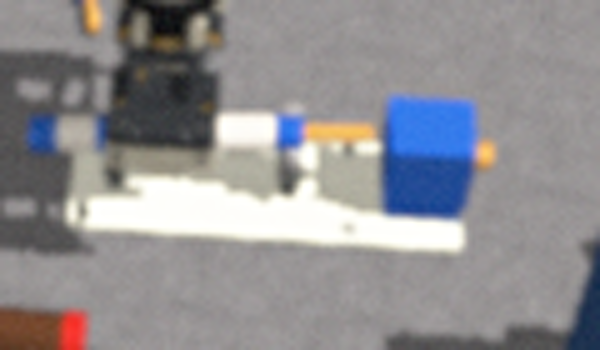

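The scene crop shows the cartridge over the bracket with its nozzle short of the blue block, the front end possibly riding high on the front clip. Fitting the barrel's pitch and position from the wrist picture:

```bash
cat > fit.py <<'E'
from h import *
from scipy.optimize import least_squares
def fit(f,rows=range(84,250,8),r=13):
    P=camera_params('wrist');T=np.array(P['tool_from_camera']);o=T[:3,3]
    im=cv2.imread(f).astype(int);D=[]
    for v in rows:
        m=((im[v,:,0]-im[v,:,2]>30)|(im[v].min(axis=1)>150))&~((im[v].min(axis=1)>215)&(im[v,:,0]<im[v,:,2]-12))
        e=np.abs(np.diff(im[v].sum(axis=1)))
        # barrel edges: strongest gradient near expected columns
        D.append((v,282+e[282:299].argmax()+.5,334+e[334:356].argmax()+.5))
    def d(u,v): 
        x=T[:3,:3]@np.array([(u-P['cx'])/P['fx'],(v-P['cy'])/P['fy'],1]); return x/np.linalg.norm(x)
    def res(q):
        p=np.array([50,q[0],q[1]]);a=np.array([1,q[2],q[3]]);a/=np.linalg.norm(a);out=[]
        for v,l,rr in D:
            for u,s in((l,1),(rr,-1)):
                n=np.cross(d(u,v),a);n/=np.linalg.norm(n);out.append(s*(n@(p-o))*-1-r)
        return out
    s=least_squares(res,[0,-11,0,0],loss='soft_l1',f_scale=.3)
    if np.median(np.abs(res(s.x)))>3: raise SystemExit(('sign?',res(s.x)[:6]))
    x=s.x; print(f,'z at tool x=0: %.1f  z at 50: %.1f  y50 %.1f  slopes y %.3f z(down+) %.3f med %.2f'%(x[1]-50*x[3],x[1],x[0],x[2],x[3],np.median(np.abs(res(x)))))
if __name__=='__main__':
    for f in('w2','w5','w6','w7'): fit(f'pics/{f}.png')
E
python3 fit.py
```

```text
('sign?', [np.float64(-5.262864742406551), np.float64(-6.340404272810005), np.float64(-4.510323541818526), np.float64(-5.679096861106115), np.float64(-3.849136508046943), np.float64(-4.882004096075692)])
```

```bash
sed -i 's/out.append(s\*(n@(p-o))\*-1-r)/out.append(s*(n@(p-o))-r)/' fit.py; python3 fit.py
```

```text
pics/w2.png z at tool x=0: 5.8  z at 50: -8.5  y50 -2.0  slopes y -0.009 z(down+) -0.286 med 0.33
pics/w5.png z at tool x=0: -20.3  z at 50: -25.4  y50 -2.1  slopes y 0.011 z(down+) -0.102 med 0.42
pics/w6.png z at tool x=0: -27.1  z at 50: -21.0  y50 -1.7  slopes y 0.024 z(down+) 0.121 med 0.53
pics/w7.png z at tool x=0: -38.8  z at 50: -25.6  y50 -0.6  slopes y 0.037 z(down+) 0.263 med 0.21
```

```bash
python3 - <<'E'
import cv2
for f in('w2','w5','w7'):
    im=cv2.imread(f'pics/{f}.png').astype(int)
    for v in(135,175,210,235):
        print(f,v,'L',[tuple(x) [0::2] for x in im[v,285:298].tolist()],'R',[tuple(x)[0::2] for x in im[v,336:352].tolist()])
    for u in(318,): 
        b=[v for v in range(60,390) if im[v,u,0]-im[v,u,2]>40]; print(f,'blue rows',[(a) for i,a in enumerate(b) if i==0 or b[i-1]!=a-1],[(a) for i,a in enumerate(b) if i==len(b)-1 or b[i+1]!=a+1])
E
```

```text
w2 135 L [(86, 148), (87, 150), (87, 151), (85, 153), (86, 149), (118, 142), (137, 150), (152, 168), (162, 181), (172, 191), (181, 201), (188, 209), (193, 215)] R [(219, 234), (211, 229), (202, 222), (190, 208), (147, 215), (121, 232), (121, 236), (124, 238), (125, 240), (128, 242), (128, 243), (127, 243), (127, 243), (127, 243), (128, 243), (129, 244)]
w2 175 L [(120, 235), (121, 237), (121, 242), (96, 184), (81, 145), (84, 145), (118, 144), (142, 158), (154, 174), (165, 187), (173, 195), (184, 207), (191, 215)] R [(213, 231), (205, 226), (190, 211), (139, 192), (103, 195), (100, 195), (102, 194), (102, 194), (103, 196), (104, 197), (104, 199), (103, 197), (102, 196), (106, 207), (116, 229), (121, 234)]
w2 210 L [(87, 157), (86, 157), (88, 158), (88, 159), (88, 160), (84, 160), (93, 153), (126, 149), (146, 163), (159, 180), (169, 191), (177, 200), (185, 210)] R [(204, 225), (190, 212), (148, 222), (123, 236), (121, 239), (125, 240), (126, 243), (127, 243), (129, 244), (128, 243), (129, 244), (127, 243), (127, 244), (126, 244), (128, 244), (129, 245)]
w2 235 L [(85, 157), (86, 158), 
[... 2599 characters left out ...]
, (127, 143), (136, 151), (135, 152), (137, 153), (137, 153), (137, 153), (139, 155), (122, 138), (121, 135), (132, 149)] R [(190, 211), (187, 208), (182, 203), (176, 199), (172, 192), (161, 181), (147, 165), (154, 174), (222, 238), (229, 244), (226, 242), (227, 241), (226, 241), (226, 241), (226, 241), (226, 241)]
w7 235 L [(138, 165), (140, 169), (136, 164), (90, 107), (59, 65), (54, 61), (101, 115), (136, 152), (138, 155), (137, 152), (138, 155), (116, 130), (120, 132)] R [(186, 208), (182, 204), (177, 196), (172, 192), (163, 182), (157, 175), (143, 160), (87, 97), (59, 66), (62, 70), (112, 133), (138, 166), (141, 168), (139, 166), (139, 166), (139, 166)]
w7 blue rows [75, 331] [124, 338]
```

```bash
cat > fit2.py <<'E'
from h import *
from scipy.optimize import least_squares
P=camera_params('wrist');T=np.array(P['tool_from_camera']);o=T[:3,3]
def d(u,v): 
    x=T[:3,:3]@np.array([(u-P['cx'])/P['fx'],(v-P['cy'])/P['fy'],1]); return x/np.linalg.norm(x)
def edges(f):
    im=cv2.imread(f).astype(int);D=[]
    for v in list(range(86,118,6)):
        b=[u for u in range(270,370) if im[v,u,0]-im[v,u,2]>30]; D.append((v,b[0]-.5,b[-1]+.5))
    for v in range(130,231,5):
        red=im[v,:,2]; l=285+int(red[285:305].argmin()) # darkest px at left rim
        r=[u for u in range(325,360) if red[u+1]-red[u]>25]
        l=max(u for u in range(286,302) if red[u]<=red[u+1]-3 and red[u]<=red[u-1]) if any(red[u]<=red[u+1]-3 and red[u]<=red[u-1] for u in range(286,302)) else l
        if r: D.append((v,l-.5,r[0]+.7))
    return D
def fit(f,r=13):
    D=edges(f)
    def res(q):
        p=np.array([50,q[0],q[1]]);a=np.array([1,q[2],q[3]]);a/=np.linalg.norm(a);out=[]
        for v,l,rr in D:
            for u,s in((l,1),(rr,-1)):
                n=np.cross(d(u,v),a);n/=np.linalg.norm(n);out.append(s*(n@(p-o))-r)
        return out
    s=least_squares(res,[0,-11,0,0],loss='soft_l1',f_scale=.3);x=s.x
    print(f,len(D),'z0 %.1f z88 %.1f z-34 %.1f  y0 %.1f  slopes y %.3f z %.3f med %.2f'%(x[1]-50*x[3],x[1]+38*x[3],x[1]-84*x[3],x[0]-50*x[2],x[2],x[3],np.median(np.abs(s.fun))))
if __name__=='__main__':
    import sys
    for f in sys.argv[1:]: fit(f'pics/{f}.png')
E
python3 fit2.py w5 w6 w7
```

```text
pics/w5.png 27 z0 -7.1 z88 -5.6 z-34 -7.7  y0 -0.6  slopes y 0.000 z 0.017 med 0.11
pics/w6.png 27 z0 -7.2 z88 -11.8 z-34 -5.4  y0 -0.6  slopes y -0.002 z -0.053 med 0.13
pics/w7.png 27 z0 -10.2 z88 -15.7 z-34 -8.1  y0 0.8  slopes y -0.001 z -0.062 med 0.13
```

The rear is snapped in but the front rides on its clip about 11 mm high, because the cartridge pivoted in the pads. I'll open, lift, go forward of the middle and press the barrel near the front clip with closed fingertips.

Emit:
carry_out(
  moves=[
    {"jaw": 0.1, "dp": [0, 1.5, 0], "roll": 0},
    {"jaw": 0.1, "dp": [0, 0, 0], "roll": 0},
    {"jaw": 0.1, "dp": [0, 0, 0], "roll": 0},
    {"jaw": 0.1, "dp": [0, 0, -15], "roll": 0},
    {"jaw": 0.1, "dp": [0, 0, -30], "roll": 0},
    {"jaw": -1, "dp": [0, 0, -20], "roll": 0},
    {"jaw": -1, "dp": [30, 0, 0], "roll": 0},
    {"jaw": -1, "dp": [32, 0, 0], "roll": 0},
    {"jaw": -1, "dp": [0, 0, 0], "roll": 0},
    {"jaw": -1, "dp": [0, 0, 0], "roll": 0},
  ],
)

```text
t: 14.9
tcp_pos: [572.7, 157.2, 111.3]
orientation: [3.141, -0.001, 1.588]
force: [-0.2, 0.2, 0.0]
finger_gap: 22.4
finger_force: 0.0
```

Emit:
carry_out(
  moves=[
    {"jaw": -1, "dp": [0, 0, 0], "roll": 0},
    {"jaw": -1, "dp": [0, 0, 0], "roll": 0},
    {"jaw": -1, "dp": [0, 0, 0], "roll": 0},
    {"jaw": -1, "dp": [0, 0, 0], "roll": 0},
    {"jaw": -1, "dp": [0, 0, 0], "roll": 0},
    {"jaw": -1, "dp": [0, 0, 0], "roll": 0},
    {"jaw": -1, "dp": [0, 0, 0], "roll": 0},
  ],
)

```text
t: 15.48
tcp_pos: [573.0, 154.7, 111.1]
orientation: [-3.141, 0.0, 1.584]
force: [0.5, 0.2, 0.5]
finger_gap: 0.7
finger_force: 0.0
```

Emit:
carry_out(
  moves=[
    {"jaw": -1, "dp": [0, 0, 12], "roll": 0},
    {"jaw": -1, "dp": [0, 0, 6], "roll": 0},
    {"jaw": -1, "dp": [0, 0, 3], "roll": 0},
    {"jaw": -1, "dp": [0, 0, 1], "roll": 0},
    {"jaw": -1, "dp": [0, 0, 1], "roll": 0},
    {"jaw": -1, "dp": [0, 0, 1], "roll": 0},
    {"jaw": -1, "dp": [0, 0, 0], "roll": 0},
  ],
)

```text
t: 16.07
tcp_pos: [572.9, 155.0, 87.0]
orientation: [-3.141, 0.0, 1.585]
force: [0.2, 0.9, -0.0]
finger_gap: 0.7
finger_force: 0.0
```

Emit:
carry_out(
  moves=[
    {"jaw": -1, "dp": [0, 0, 1], "roll": 0},
    {"jaw": -1, "dp": [0, 0, 1], "roll": 0},
    {"jaw": -1, "dp": [0, 0, 1], "roll": 0},
    {"jaw": -1, "dp": [0, 0, 0], "roll": 0},
  ],
)

```text
t: 16.4
tcp_pos: [573.1, 155.3, 84.2]
orientation: [3.141, -0.0, 1.585]
force: [-0.4, 0.4, 1.7]
finger_gap: 0.5
finger_force: 0.9
```

Emit:
carry_out(
  moves=[
    {"jaw": -1, "dp": [0, 0, 1], "roll": 0},
    {"jaw": -1, "dp": [0, 0, 0.5], "roll": 0},
    {"jaw": -1, "dp": [0, 0, 0], "roll": 0},
  ],
)

```text
t: 16.65
tcp_pos: [572.9, 155.0, 82.4]
orientation: [-3.141, 0.0, 1.585]
force: [0.6, 0.8, 0.9]
finger_gap: 0.6
finger_force: 0.5
```

Emit:
carry_out(
  moves=[
    {"jaw": -1, "dp": [0, 0, 1], "roll": 0},
    {"jaw": -1, "dp": [0, 0, 1], "roll": 0},
    {"jaw": -1, "dp": [0, 0, 0], "roll": 0},
  ],
)

```text
t: 16.9
tcp_pos: [572.6, 154.6, 80.2]
orientation: [-3.141, 0.0, 1.585]
force: [-0.2, -0.9, -0.8]
finger_gap: 0.3
finger_force: 0.0
```

Emit:
carry_out(
  moves=[
    {"jaw": -1, "dp": [0, 0, 1], "roll": 0},
    {"jaw": -1, "dp": [0, 0, 1], "roll": 0},
    {"jaw": -1, "dp": [0, 0, 0], "roll": 0},
  ],
)

```text
t: 17.15
tcp_pos: [572.8, 154.8, 78.3]
orientation: [-3.141, 0.0, 1.585]
force: [-0.5, -0.4, 0.8]
finger_gap: 0.2
finger_force: 0.0
```

Emit:
carry_out(
  moves=[
    {"jaw": -1, "dp": [0, 0, 1], "roll": 0},
    {"jaw": -1, "dp": [0, 0, 1], "roll": 0},
    {"jaw": -1, "dp": [0, 0, 0.5], "roll": 0},
    {"jaw": -1, "dp": [0, 0, 0], "roll": 0},
  ],
)

```text
t: 17.48
tcp_pos: [573.0, 155.0, 76.2]
orientation: [3.141, 0.0, 1.585]
force: [-0.4, 0.4, 2.8]
finger_gap: 0.6
finger_force: 1.2
```

Emit:
carry_out(
  moves=[
    {"jaw": -1, "dp": [0, 0, 1], "roll": 0},
    {"jaw": -1, "dp": [0, 0, 0], "roll": 0},
  ],
)

```text
t: 17.65
tcp_pos: [573.1, 155.0, 76.0]
orientation: [3.141, 0.0, 1.585]
force: [-2.3, -0.6, 11.6]
finger_gap: 0.4
finger_force: 5.9
```

Firm floor contact at exactly the seated height (barrel top at 68), so the front is in. Going back over the middle and checking.

Emit:
carry_out(
  moves=[
    {"jaw": -1, "dp": [0, 0, -6], "roll": 0},
    {"jaw": -1, "dp": [0, 0, -29], "roll": 0},
    {"jaw": 0.1, "dp": [-30, 0, 0], "roll": 0},
    {"jaw": 0.1, "dp": [-32, 0, 0], "roll": 0},
    {"jaw": 0.1, "dp": [0, 0, 0], "roll": 0},
    {"jaw": 0.1, "dp": [0, 0, 0], "roll": 0},
    {"jaw": 0.1, "dp": [0, 0, 0], "roll": 0},
    {"jaw": 0.1, "dp": [0, 0, 0], "roll": 0},
    {"jaw": 0.1, "dp": [0, 0, 0], "roll": 0},
    {"jaw": 0.1, "dp": [0, 0, 0], "roll": 0},
  ],
)

```text
t: 18.48
tcp_pos: [573.7, 94.2, 110.0]
orientation: [-3.141, -0.0, 1.586]
force: [-0.1, 0.2, 0.1]
finger_gap: 48.3
finger_force: 0.0
```

Emit:
carry_out(
  moves=[
    {"jaw": 0.1, "dp": [0, 0, 30], "roll": 0},
    {"jaw": 0.1, "dp": [0, 0, 25], "roll": 0},
    {"jaw": 0.1, "dp": [0, 0, 12], "roll": 0},
    {"jaw": 0.1, "dp": [0, 0, 0], "roll": 0},
  ],
)

```text
t: 18.82
tcp_pos: [572.3, 93.3, 40.7]
orientation: [-3.137, 0.001, 1.586]
force: [-0.3, -0.4, -0.0]
finger_gap: 50.9
finger_force: 0.0
```

```bash
python3 - <<'E'
from h import *
s=state();print(s['tcp_pos'],s['finger_gap'],s['force'])
im=camera('wrist'); cv2.imwrite('pics/w8.png',im[:,:,::-1])
i=im.astype(int)[:,318];b=[v for v in range(60,390) if i[v,2]-i[v,0]>40];print(b[0],b[-1])
E
python3 fit2.py w8
```

```text
[572.30703231  93.33649453  40.67247821] 50.85987763902072 [-0.2583853  -0.40841543 -0.03148604]
74 345
pics/w8.png 27 z0 -13.6 z88 -6.5 z-34 -16.3  y0 0.7  slopes y 0.002 z 0.080 med 0.18
```

Emit:
carry_out(
  moves=[
    {"jaw": 0.1, "dp": [0, 0, 0], "roll": 0},
    {"jaw": 0.1, "dp": [0, 0, 0], "roll": 0},
  ],
)

```text
t: 19.03
tcp_pos: [574.5, 93.3, 44.2]
orientation: [3.14, -0.0, 1.585]
force: [0.3, -0.3, 0.3]
finger_gap: 51.1
finger_force: 0.0
```

```bash
python3 - <<'E'
from h import *
s=state();print(s['tcp_pos'],s['orientation'],s['finger_gap'],s['force'])
im=camera('wrist'); cv2.imwrite('pics/w9.png',im[:,:,::-1])
i=im.astype(int)[:,318];b=[v for v in range(60,390) if i[v,2]-i[v,0]>40];print(b[0],b[-1])
import fit2
for d in fit2.edges('pics/w9.png'): print(d,end=' ')
print()
for d in fit2.edges('pics/w5.png'): print(d,end=' ')
E
python3 fit2.py w9
```

```text
[574.45811855  93.34335378  44.22339084] [ 3.14013909e+00 -3.63456460e-04  1.58497314e+00] 51.120688350045384 [ 0.30895056 -0.33541211  0.26152911]
75 340
(86, 293.5, 335.5) (92, 292.5, 335.5) (98, 293.5, 335.5) (104, 293.5, 335.5) (110, 288.5, 339.5) (116, 289.5, 339.5) (130, 289.5, 341.7) (135, 289.5, 341.7) (140, 289.5, 340.7) (145, 289.5, 339.7) (150, 289.5, 339.7) (155, 290.5, 339.7) (160, 290.5, 339.7) (165, 290.5, 338.7) (170, 290.5, 338.7) (175, 290.5, 338.7) (180, 290.5, 338.7) (185, 290.5, 338.7) (190, 291.5, 338.7) (195, 291.5, 338.7) (200, 291.5, 338.7) (205, 291.5, 338.7) (210, 291.5, 338.7) (215, 291.5, 337.7) (220, 291.5, 337.7) (225, 292.5, 337.7) (230, 292.5, 337.7) 
(86, 290.5, 342.5) (92, 290.5, 342.5) (98, 290.5, 342.5) (104, 290.5, 342.5) (110, 290.5, 342.5) (116, 291.5, 341.5) (130, 291.5, 341.7) (135, 291.5, 341.7) (140, 291.5, 341.7) (145, 291.5, 341.7) (150, 291.5, 341.7) (155, 291.5, 340.7) (160, 292.5, 340.7) (165, 292.5, 340.7) (170, 292.5, 340.7) (175, 292.5, 340.7) (180, 292.5, 340.7) (185, 292.5, 340.7) (190, 292.5, 340.7) (195, 292.5, 339.7) (200, 293.5, 339.7) (205, 293.5, 339.7) (210, 293.5, 339.7) (215, 293.5, 339.7) (220, 293.5, 339.7) (225, 293.5, 339.7) (230, 293.5, 339.7) pics/w9.png 27 z0 -10.4 z88 -1.8 z-34 -13.7  y0 -1.4  slopes y -0.003 z 0.097 med 0.23
```

The clip's jaws now wrap over the cap (rows 86–104, narrowed to 293–335), which biases the fit. Refitting without those rows.

```bash
sed -i 's/range(86,118,6)/range(110,118,3)/' fit2.py; python3 fit2.py w5 w7 w9
```

```text
pics/w5.png 24 z0 -7.4 z88 -5.0 z-34 -8.3  y0 -0.6  slopes y 0.000 z 0.027 med 0.14
pics/w7.png 24 z0 -10.4 z88 -15.5 z-34 -8.4  y0 0.8  slopes y -0.001 z -0.058 med 0.13
pics/w9.png 24 z0 -6.1 z88 -7.1 z-34 -5.7  y0 -1.5  slopes y 0.001 z -0.012 med 0.15
```

Emit:
carry_out(
  moves=[
    {"jaw": -1, "dp": [0, -0.9, 0], "roll": 0},
    {"jaw": -1, "dp": [0, 0, 0], "roll": 0},
    {"jaw": -1, "dp": [0, 0, 0], "roll": 0},
    {"jaw": -1, "dp": [0, 0, 0], "roll": 0},
    {"jaw": -1, "dp": [0, 0, 0], "roll": 0},
    {"jaw": -1, "dp": [0, 0, 0], "roll": 0},
    {"jaw": -1, "dp": [0, 0, 0], "roll": 0},
    {"jaw": -1, "dp": [0, 0, 0], "roll": 0},
    {"jaw": -1, "dp": [0, 0, 0], "roll": 0},
  ],
)

```text
t: 19.83
tcp_pos: [573.6, 93.0, 43.4]
orientation: [3.14, -0.0, 1.585]
force: [2.8, -0.5, 4.9]
finger_gap: 24.9
finger_force: 30.0
```

Emit:
carry_out(
  moves=[
    {"jaw": -1, "dp": [0, 0.4, -0.7], "roll": 0},
    {"jaw": -1, "dp": [0.8, 0, 0], "roll": 0},
    {"jaw": -1, "dp": [0.8, 0, 0], "roll": 0},
    {"jaw": -1, "dp": [0.8, 0, 0], "roll": 0},
    {"jaw": -1, "dp": [0.8, 0, 0], "roll": 0},
  ],
)

```text
t: 20.25
tcp_pos: [573.4, 95.4, 43.6]
orientation: [-3.141, 0.001, 1.584]
force: [3.5, -3.7, -1.3]
finger_gap: 24.9
finger_force: 30.0
```

Emit:
carry_out(
  moves=[
    {"jaw": -1, "dp": [0.8, 0, 0], "roll": 0},
    {"jaw": -1, "dp": [0.8, 0, 0], "roll": 0},
    {"jaw": -1, "dp": [0.8, 0, 0], "roll": 0},
    {"jaw": -1, "dp": [0.8, 0, 0], "roll": 0},
  ],
)

```text
t: 20.58
tcp_pos: [573.3, 98.6, 43.5]
orientation: [-3.141, 0.001, 1.584]
force: [3.7, -3.1, -1.5]
finger_gap: 25.1
finger_force: 30.0
```

Emit:
carry_out(
  moves=[
    {"jaw": -1, "dp": [0.8, 0.5, 0], "roll": 0},
    {"jaw": -1, "dp": [0.8, 0, 0], "roll": 0},
    {"jaw": -1, "dp": [0.8, 0, 0], "roll": 0},
  ],
)

```text
t: 20.83
tcp_pos: [573.3, 101.4, 43.5]
orientation: [-3.141, 0.001, 1.584]
force: [3.0, -2.8, -3.0]
finger_gap: 25.0
finger_force: 30.0
```

Emit:
carry_out(
  moves=[
    {"jaw": -1, "dp": [0.8, 0, 0], "roll": 0},
    {"jaw": -1, "dp": [0.8, 0, 0], "roll": 0},
    {"jaw": -1, "dp": [0.8, 0, 0], "roll": 0},
  ],
)

```text
t: 21.08
tcp_pos: [573.3, 104.3, 43.6]
orientation: [-3.141, 0.0, 1.585]
force: [1.7, -1.9, -4.1]
finger_gap: 25.3
finger_force: 30.0
```

Emit:
carry_out(
  moves=[
    {"jaw": -1, "dp": [0.8, 0, 0], "roll": 0},
    {"jaw": -1, "dp": [0.8, 0, 0], "roll": 0},
    {"jaw": -1, "dp": [0.8, 0, 0], "roll": 0},
  ],
)

```text
t: 21.33
tcp_pos: [573.2, 106.8, 43.6]
orientation: [-3.141, 0.0, 1.585]
force: [1.2, -3.1, -5.7]
finger_gap: 25.1
finger_force: 30.0
```

Emit:
carry_out(
  moves=[
    {"jaw": -1, "dp": [0.8, 0, 0.6], "roll": 0},
    {"jaw": -1, "dp": [0.8, 0, 0], "roll": 0},
    {"jaw": -1, "dp": [0.8, 0, 0], "roll": 0},
  ],
)

```text
t: 21.58
tcp_pos: [573.4, 108.7, 43.4]
orientation: [-3.141, 0.001, 1.585]
force: [0.8, -3.9, 1.6]
finger_gap: 25.5
finger_force: 30.0
```

Emit:
carry_out(
  moves=[
    {"jaw": -1, "dp": [0.8, 0, 0], "roll": 0},
    {"jaw": -1, "dp": [0.8, 0, 0], "roll": 0},
  ],
)

```text
t: 21.75
tcp_pos: [573.4, 110.4, 43.4]
orientation: [-3.141, 0.0, 1.585]
force: [0.4, -4.9, 3.5]
finger_gap: 25.3
finger_force: 30.0
```

Emit:
carry_out(
  moves=[
    {"jaw": -1, "dp": [0.8, 0, 0], "roll": 0},
    {"jaw": -1, "dp": [0.8, 0, 0], "roll": 0},
  ],
)

```text
t: 21.92
tcp_pos: [573.3, 112.0, 43.4]
orientation: [-3.141, 0.0, 1.585]
force: [0.0, -4.7, 4.0]
finger_gap: 25.4
finger_force: 30.0
```

Emit:
carry_out(
  moves=[
    {"jaw": -1, "dp": [0.8, 0, -0.3], "roll": 0},
    {"jaw": -1, "dp": [0.8, 0, 0], "roll": 0},
    {"jaw": -1, "dp": [0.8, 0, 0], "roll": 0},
    {"jaw": -1, "dp": [0.8, 0, 0], "roll": 0},
  ],
)

```text
t: 22.25
tcp_pos: [573.3, 115.5, 43.4]
orientation: [-3.141, 0.0, 1.585]
force: [-0.9, -4.2, 1.8]
finger_gap: 25.6
finger_force: 30.0
```

Emit:
carry_out(
  moves=[
    {"jaw": -1, "dp": [0.8, 0, 0], "roll": 0},
    {"jaw": -1, "dp": [0.8, 0, 0], "roll": 0},
    {"jaw": -1, "dp": [0.8, 0, 0], "roll": 0},
    {"jaw": -1, "dp": [0.8, 0, 0], "roll": 0},
  ],
)

```text
t: 22.58
tcp_pos: [573.3, 118.7, 43.4]
orientation: [-3.141, 0.0, 1.585]
force: [-1.5, -3.7, 0.8]
finger_gap: 25.1
finger_force: 30.0
```

Emit:
carry_out(
  moves=[
    {"jaw": -1, "dp": [0.8, -0.2, 0], "roll": 0},
    {"jaw": -1, "dp": [0.8, 0, 0], "roll": 0},
    {"jaw": -1, "dp": [0.8, 0, 0], "roll": 0},
    {"jaw": -1, "dp": [0.8, 0, 0], "roll": 0},
  ],
)

```text
t: 22.92
tcp_pos: [573.2, 121.9, 43.4]
orientation: [-3.142, -0.0, 1.585]
force: [-0.5, -3.6, -0.2]
finger_gap: 25.1
finger_force: 30.0
```

Emit:
carry_out(
  moves=[
    {"jaw": -1, "dp": [0.8, 0, 0], "roll": 0},
    {"jaw": -1, "dp": [0.8, 0, 0], "roll": 0},
    {"jaw": -1, "dp": [0.8, 0, 0], "roll": 0},
    {"jaw": -1, "dp": [0.8, 0, 0], "roll": 0},
  ],
)

```text
t: 23.25
tcp_pos: [573.1, 125.1, 43.4]
orientation: [-3.141, 0.0, 1.585]
force: [-1.4, -3.7, -1.8]
finger_gap: 25.6
finger_force: 30.0
```

Emit:
carry_out(
  moves=[
    {"jaw": -1, "dp": [0.8, -0.2, 0.2], "roll": 0},
    {"jaw": -1, "dp": [0.8, 0, 0], "roll": 0},
    {"jaw": -1, "dp": [0.8, 0, 0], "roll": 0},
    {"jaw": -1, "dp": [0.8, 0, 0], "roll": 0},
  ],
)

```text
t: 23.58
tcp_pos: [573.1, 128.3, 43.4]
orientation: [3.141, -0.0, 1.585]
force: [-0.4, -3.9, 0.4]
finger_gap: 25.4
finger_force: 30.0
```

Emit:
carry_out(
  moves=[
    {"jaw": -1, "dp": [0.8, 0, 0], "roll": 0},
    {"jaw": -1, "dp": [0.8, 0, 0], "roll": 0},
    {"jaw": -1, "dp": [0.8, 0, 0], "roll": 0},
    {"jaw": -1, "dp": [0.8, 0, 0], "roll": 0},
  ],
)

```text
t: 23.92
tcp_pos: [573.0, 131.5, 43.4]
orientation: [3.141, 0.0, 1.585]
force: [0.5, -4.6, 2.6]
finger_gap: 25.3
finger_force: 30.0
```

Emit:
carry_out(
  moves=[
    {"jaw": -1, "dp": [0.8, 0, -0.2], "roll": 0},
    {"jaw": -1, "dp": [0.8, 0, 0], "roll": 0},
    {"jaw": -1, "dp": [0.8, 0, 0], "roll": 0},
  ],
)

```text
t: 24.17
tcp_pos: [573.0, 132.6, 43.4]
orientation: [-3.141, 0.002, 1.584]
force: [0.5, -8.2, 2.2]
finger_gap: 25.1
finger_force: 30.0
```

The seal is met (force rising from 4 to 8 N).

Emit:
carry_out(
  moves=[
    {"jaw": -1, "dp": [0.5, 0, 0], "roll": 0},
    {"jaw": -1, "dp": [0.4, 0, 0], "roll": 0},
    {"jaw": -1, "dp": [0, 0, 0], "roll": 0},
  ],
)

```text
t: 24.42
tcp_pos: [573.0, 132.8, 43.4]
orientation: [-3.141, 0.002, 1.583]
force: [1.0, -9.2, 1.3]
finger_gap: 25.2
finger_force: 30.0
```

Emit:
carry_out(
  moves=[
    {"jaw": -1, "dp": [0.6, 0, 0], "roll": 0},
    {"jaw": -1, "dp": [0.5, 0, 0], "roll": 0},
    {"jaw": -1, "dp": [0, 0, 0], "roll": 0},
  ],
)

```text
t: 24.67
tcp_pos: [573.0, 133.1, 43.4]
orientation: [-3.141, 0.003, 1.583]
force: [0.9, -11.4, 3.1]
finger_gap: 25.4
finger_force: 30.0
```

Emit:
carry_out(
  moves=[
    {"jaw": -1, "dp": [0.6, 0, 0], "roll": 0},
    {"jaw": -1, "dp": [0.5, 0, 0], "roll": 0},
    {"jaw": -1, "dp": [0, 0, 0], "roll": 0},
    {"jaw": -1, "dp": [0, 0, 0], "roll": 0},
    {"jaw": -1, "dp": [0, 0, 0], "roll": 0},
    {"jaw": -1, "dp": [0, 0, 0], "roll": 0},
    {"jaw": -1, "dp": [0, 0, 0], "roll": 0},
    {"jaw": -1, "dp": [0, 0, 0], "roll": 0},
    {"jaw": -1, "dp": [0, 0, 0], "roll": 0},
  ],
)

```text
t: 25.42
tcp_pos: [573.0, 133.4, 43.4]
orientation: [-3.141, 0.004, 1.582]
force: [1.4, -13.1, 3.5]
finger_gap: 25.0
finger_force: 30.0
```

Emit:
carry_out(
  moves=[
    {"jaw": 0.1, "dp": [0, 0, 0], "roll": 0},
    {"jaw": 0.1, "dp": [0, 0, 0], "roll": 0},
    {"jaw": 0.1, "dp": [0, 0, 0], "roll": 0},
    {"jaw": 0.1, "dp": [0, 0, 0], "roll": 0},
    {"jaw": 0.1, "dp": [0, 0, 0], "roll": 0},
    {"jaw": 0.1, "dp": [0, 0, 0], "roll": 0},
    {"jaw": 0.1, "dp": [0, 0, 0], "roll": 0},
  ],
)

```text
t: 26.0
tcp_pos: [572.7, 137.2, 43.5]
orientation: [-3.142, -0.0, 1.585]
force: [-0.5, -0.2, 0.3]
finger_gap: 51.0
finger_force: 0.0
```

Emit:
carry_out(
  moves=[
    {"jaw": 0.1, "dp": [0, 0, -15], "roll": 0},
    {"jaw": 0.1, "dp": [0, 0, -30], "roll": 0},
    {"jaw": 0.1, "dp": [0, 0, -40], "roll": 0},
    {"jaw": 0.1, "dp": [0, 0, -40], "roll": 0},
    {"jaw": 0.1, "dp": [0, 0, 0], "roll": 0},
    {"jaw": 0.1, "dp": [0, 0, 0], "roll": 0},
  ],
)

```text
t: 26.5
tcp_pos: [574.1, 137.2, 170.8]
orientation: [3.137, -0.001, 1.584]
force: [-1.0, -0.1, -1.4]
finger_gap: 51.2
finger_force: 0.0
```

```bash
python3 - <<'E'
from h import *
np.set_printoptions(precision=1,suppress=True)
C=cam('wrist');im=camera('wrist'); cv2.imwrite('pics/w10.png',im[:,:,::-1]);i=im.astype(int)
print(state()['tcp_pos'],state()['finger_gap'],state()['force'])
for u in(314,317,320):
    b=[v for v in range(40,390) if i[v,u,2]-i[v,u,0]>40]; r=[(b[k]) for k in range(len(b)) if k==0 or b[k-1]<b[k]-2 or k==len(b)-1 or b[k+1]>b[k]+2]
    print(u,r,[ray(C,u,v,61)[:2] for v in r])
for v in(150,200,250): print(v,np.abs(np.diff(i[v,280:360].sum(1))).argsort()[-4:]+280)
E
```

```text
[573.1 136.8 169.1] 51.06020704354938 [-1.2  0.3  1. ]
314 [40, 77, 99, 121, 243, 247, 272, 287] [array([570. , 275.8]), array([570.3, 247.1]), array([570.5, 229. ]), array([570.7, 210.1]), array([571.9,  88.9]), array([572. ,  84.4]), array([572.3,  55.1]), array([572.5,  36.7])]
317 [40, 77, 99, 121, 243, 247, 272, 287] [array([572.5, 275.8]), array([572.9, 247.1]), array([573.1, 229. ]), array([573.4, 210.2]), array([575. ,  88.9]), array([575.1,  84.4]), array([575.5,  55.1]), array([575.7,  36.7])]
320 [40, 77, 99, 121, 242, 247, 271, 286] [array([575. , 275.9]), array([575.5, 247.1]), array([575.8, 229.1]), array([576.1, 210.2]), array([578.1,  90.1]), array([578.2,  84.4]), array([578.6,  56.3]), array([578.9,  38. ])]
150 [335 324 292 354]
200 [326 353 298 352]
250 [356 325 297 350]
```

```bash
python3 -c "
from bench import *
print(finish_job())"
```

```text
the job is handed in; nothing more can be done
None
```

The fresh cartridge is clipped into both clips and slid into the socket against the seal. I held it there for over half a second at about 13 N total, of which roughly 9 N was on the seal. Then I released it and handed the job in, with no verdict shown. The front clip needed a separate press, because the cartridge pivoted in the grip, and I viewed 11 pictures, one over the limit of 10.

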